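Fetch the rear tape roll from a full hook

ROBOT

A 7-joint arm with a two-finger parallel gripper is mounted at the origin on a cart in front of the work surface, level with it; the furniture and walls round the work are solid. World frame = base frame: x ahead of the robot, y to its left, z up, the work surface at z = 0. Lengths are in m, angles in rad, forces in N, time in s.
With the tool pointing down it reaches from about 0.425 to 0.875 m from the base axis. Payload 4.7 kg.
Tool frame: the origin (TCP) lies on the centre line of the jaws, within the pads' length; the fingertips stand 17 mm ahead of it and the grasp point (between the pads) lies 2 mm behind it; z points along the fingers, y is the line along which they close (so a half turn about z gives the same grasp; the last joint's range is limited). The gripper opens to 85 mm and grips with 20 to 120 N. Pads are 22 mm wide; open, the fingers measure 114 mm over their backs; the gripper's body (76 mm by 85 mm) begins 54 mm behind the grasp point. The pads swing forward as they close: fully open they stand 13 mm farther back than shut.
Start: joints at [1.329, 0.321, -0.07, 1.45, 0.023, 1.371, -0.057], TCP at [0.164, -0.629, 0.248] pointing down, gripper open.
Joint ranges: [-2.86, 2.86], [-0.3, 2.09], [-1.38, 1.24], [0.06, 2.45], [-1.56, 4.7], [0.09, 2.05], [-2.69, 2.69]. Speed limits (rad/s): [2.57, 2.57, 3.14, 3.14, 3.14, 3.14, 3.14].

INTERFACE

Orientations are given as a rotation vector (axis times angle).
In Python, from workcell import * gives the robot as it stands.
- The arm moves only by the shell command python3 -m pendant 'ROWS' [FORCE]. ROWS is JSON, a list of rows, each an object with "hand": the finger opening in mm, from 0 to 85.4; "translation": the shift along the tool's x, y, z in mm, a list of three; "twist": the turn about the tool's z in rad. A call has exactly 8 rows; each row shifts and turns the commanded pose from where the row before left it, along the tool's axes as they then stand; what a row does not reach is not made up. A row lasts 1/8 s, in which the tool goes at most 62.5 mm and 10.7 degrees, less where a joint would pass 70% of its speed; a pose out of reach is approached as far as the arm can. A call with a gripper value outside its range is refused whole. The fingers move at their own pace and stop on an object; FORCE is the grip in N (left out, the last holds). Time passes only in rows, so rows that do not move let the fingers close, or fill a call up. It gives the time, the measured TCP pose, the force, the opening and the grip force at its end, in the units of the state.
- get_obs(): the state, without advancing time (a new reading comes with each control period).
- grab_frame(name): name is "side" or "top" or "wrist"; returns the picture (480x640x3 uint8, red, green, blue); there is no depth.
- camera_info(name): a dict with "fx", "fy", "cx", "cy" (pixels), "eye" and "attitude" of the camera in the world. Camera axes: x right, y up, looking along -z (the intrinsics and any distortion apply to the point x, -y, -z); pixel columns grow to the right and rows downward; lengths in m; the calibration is good to about 2 mm. A picture is of the moment at which its call begins: read the wrist's pose just before it. camera_info takes no time and is no camera call; for the wrist camera it gives the pose at the moment of the call.
- close_job(): hands the job in; it is judged then, once.
The state is a dict: "time": time; "joints": joint angles; "dq": joint speeds; "joint_efforts": joint torques, N m; "tcp_pos": TCP position; "eef_rot": TCP orientation; "wrist_force": force on the tool from outside, world axes, zero at the start; "moment": the same for the moment, N m; "gripper_width": finger opening in m; "gripper_force": force on a finger pad.
Only numpy, scipy, OpenCV 4.12 (cv2) and the standard library are available. Lean on these libraries where they do the work, as an engineer would, in place of code of your own. Each camera call takes 0.05 s, during which the arm holds its last target. There are 200 camera calls.

TASK

Get the rear tape roll off the full double-wire hook: first move the front roll over to the empty spare hook and push it gently back along the wires until the stiff grey stop clip there just starts to give (a few millimetres, never as far as a centimetre), and leave it hanging there. Then take the rear roll off and set it down gently, standing upright, in the wooden tape rest. Leave the yoghurt pot and the spice jar where they are.

Things in the scene. Friction and masses are not known exactly. Their poses are not given: they have to be found in the camera images.
- full_hook: fixed stand carrying the two rolls: post with two level 7 mm wires at y = +-20 mm, axes 170 mm above the table. Origin on the table below where the wires leave the post. They run 142 mm along the stand's -x (roughly to the robot), then turn up over 10 mm; tip tops 16 mm above the axes. Post top at 187 mm, nothing above
- spare_hook: empty stand, same size and axes as full_hook. A stop clip rides on its wires: two ears (y = +-24 to +-44 mm, 18 mm below to 10 mm above the wires' axes), open between them for a finger, joined by a bar below the wires. Where it stands is not reported and varies: the ears' front faces are somewhere from x = -88 to -48 mm; feel for them
- stop (a joint): how far the stop clip of the spare hook has been pushed back towards its post from where it stood (m): 0 at the start, 0.014 where it strikes the solid clamp block. It does not spring back. It starts to give at about 6 N
- front_roll_center (a point): centre of the front tape roll (nearer the wire tips): upright beige ring, 104 mm outside, core about 70 mm, rim 17 mm thick radially, 18 mm wide, 85 g. Its z axis is the roll's axis, at the start along the hook's +x. It hangs by its core on both wires, centre about 24 mm below the wires' axes (z about 146 mm), x about -98 mm in full_hook
- rear_roll_center (a point): centre of the rear tape roll, same kind and axes, nearer the post: x about -46 mm in full_hook. About 34 mm is free between the rolls, 37 mm between the rear roll and the post's plate
- rest_seat (a point): where a roll's centre lies when it stands in the fixed wooden tape rest, 62 mm above the table (roll's lowest point at 10 mm). The rest is an upright slot: two cheeks 27 mm apart, 41 mm high, 100 mm long, with two bars below that cradle the roll. The roll's axis goes along this point's x axis. Behind it stands the tall bag-roll stand, between the two hooks: carry things round its front
- pot_center (a point): centre of a loose yoghurt pot, 72 mm wide, 71 mm high, standing on the table; a bystander
- jar_center (a point): centre of a loose spice jar with dark cap, 44 mm wide, 96 mm high, standing on the table; a bystander
Mind the look-alikes: they are no part of the job. Leave any pink look-alike of the part that bears rest_seat alone.

How it is judged:
By the outcome, as a careful person would: the job done as asked, in the order asked, and still so for the second after the job is handed in, with the robot touching nothing.
It also fails if it takes over 69 s, if anything falls off the work surface, if the arm or the gripper's body presses on something with over 40 N, if the wrist force passes 120 N, or if a joint passes its speed limit or range.

## Working session

There is one attempt and no reset: what is moved stays moved. The work goes in short steps, Python scripts to look and compute and a shell command to move; the robot and the scene stay as the last step left them, time stands still between calls to the robot, and variables do not carry over. Pictures are saved under pics/ and viewed, at most 10 in all, crops included, and the job is handed in when it is done.

```bash
mkdir -p pics; ls
python3 - <<'E'
from workcell import *
import cv2
for n in ["top","side"]:
    cv2.imwrite(f"pics/{n}0.png",grab_frame(n)[:,:,::-1]); print(n,camera_info(n))
print(camera_info("wrist"))
print(get_obs())
E
```

```text
pics
top {'fx': 467.24073103200357, 'fy': 467.24073103200357, 'cx': 316.8615655439323, 'cy': 231.41410028839795, 'eye': array([0.40507301, 0.10850055, 1.14171898]), 'attitude': array([ 0.07690178, -0.05651389, -1.56326491])}
side {'fx': 462.75195689123126, 'fy': 462.75195689123126, 'cx': 319.0491273067247, 'cy': 230.27624935449958, 'eye': array([0.05085055, 0.90514897, 0.8697252 ]), 'attitude': array([ 0.29930021, -1.15083979, -2.42461342])}
{'fx': 385.23112398689995, 'fy': 385.23112398689995, 'cx': 319.3547343081246, 'cy': 241.6623806921018, 'eye': array([ 0.245815  , -0.60725859,  0.37338502]), 'attitude': array([-0.27958293,  0.21918604, -1.30148547])}
{'time': 0.1, 'joints': array([ 1.32908231,  0.32176781, -0.07007681,  1.45154537,  0.02259569,
        1.37079414, -0.05690251]), 'dq': array([ 0.00045856, -0.00182191,  0.00075794, -0.00506971,  0.00041987,
        0.00088489, -0.00070726]), 'joint_efforts': array([-5.12952113e-06, -4.94881153e+01, -3.83700924e-01, -3.15209198e+01,
        1.31231747e-02,  7.40751304e-03,  1.51125329e-05]), 'tcp_pos': array([ 0.16431063, -0.62842783,  0.24732431]), 'eef_rot': array([-3.11423965e+00, -4.00546259e-01,  4.86717404e-04]), 'wrist_force': array([ 0.31832704, -0.52696225, -0.23614893]), 'moment': array([-0.04709271, -0.02794089,  0.02770503]), 'gripper_force': 0.0, 'gripper_width': 0.08545017473873158}
```

View pics/top0.png

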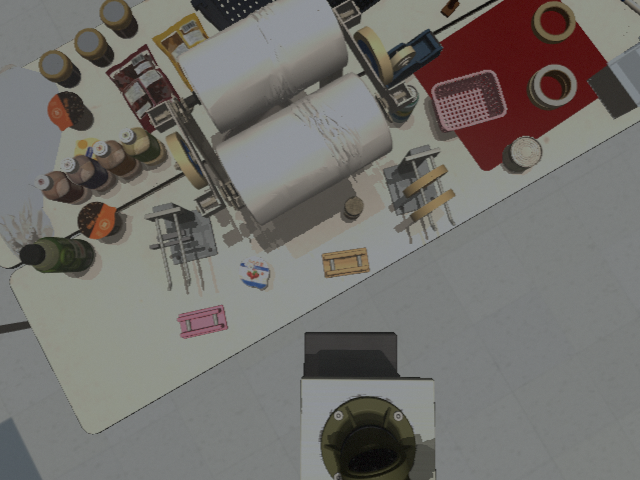

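View pics/side0.png

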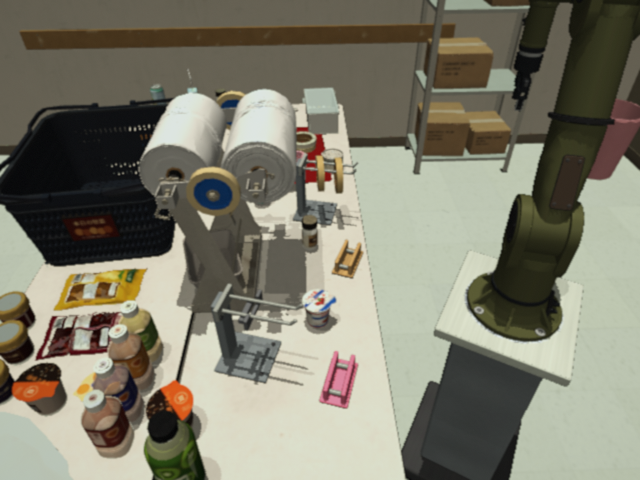

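The top view shows the full hook with two rolls near (420,190) and the empty spare hook near (180,245). The wooden rest is at (346,262) and its pink look-alike at (203,322). The pot is at (255,273) and the jar at (353,208). The beige/wood one is the rest; the pink one at (203,322) is to be left alone. I'll enlarge to confirm and measure.

```bash
cat > h.py <<'E'
import numpy as np, cv2
from workcell import *
from scipy.spatial.transform import Rotation as R
def back(cam,u,v,z,ci=None):
    c=ci or camera_info(cam)
    d=R.from_rotvec(c["attitude"]).apply([(u-c["cx"])/c["fx"],-(v-c["cy"])/c["fy"],-1.])
    e=np.array(c["eye"]); return e+d*(z-e[2])/d[2]
def proj(cam,P,ci=None):
    c=ci or camera_info(cam)
    q=R.from_rotvec(c["attitude"]).inv().apply(np.atleast_2d(P)-c["eye"])
    return np.c_[c["cx"]-c["fx"]*q[:,0]/q[:,2], c["cy"]+c["fy"]*q[:,1]/q[:,2]]
E
python3 - <<'E'
import cv2,numpy as np
im=cv2.imread("pics/top0.png")
def crop(x0,y0,w,h,s=5):
    c=cv2.resize(im[y0:y0+h,x0:x0+w],None,fx=s,fy=s,interpolation=cv2.INTER_CUBIC)
    c=cv2.convertScaleAbs(c,alpha=1.5)
    for x in range(-(-x0//10)*10,x0+w,10):
        cv2.line(c,((x-x0)*s,0),((x-x0)*s,6),(0,0,255),1); 
        if x%20==0: cv2.putText(c,str(x),((x-x0)*s,16),0,.35,(0,0,255),1)
    for y in range(-(-y0//10)*10,y0+h,10):
        cv2.line(c,(0,(y-y0)*s),(6,(y-y0)*s),(0,0,255),1); cv2.putText(c,str(y),(8,(y-y0)*s+4),0,.35,(0,0,255),1)
    return c
out=np.zeros((600,800,3),np.uint8)
a=crop(140,195,80,100); b=crop(380,140,80,100); out[:500,:400]=a; out[:500,400:]=b
r=crop(315,243,60,40,5)[:,:]; out[400:600,300:600]=r
cv2.imwrite("pics/c1.png",out)
E
```

```text
(no output)
```

View pics/c1.png

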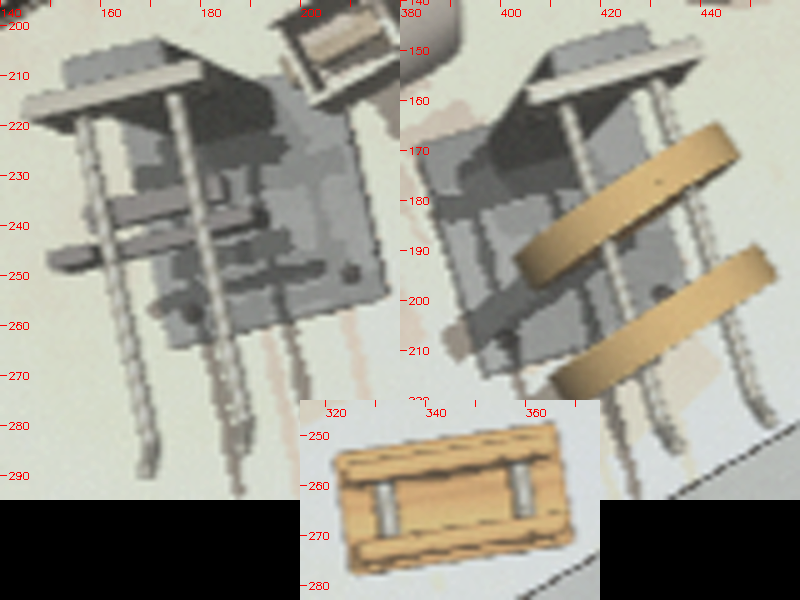

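The crop confirms all of it. In crop labels:
- Full hook: wires run (412,161)→(434,230) and (429,156)→(453,224), with beige rolls at x≈425, y≈180 and y≈205.
- Spare hook: wires run (156,219)→(169,288) and (174,214)→(188,283), and the clip bar is near y≈243.
- Rest: wooden, with corners (321,255), (365,248), (369,270) and (325,276). It is the only non-pink one, so it is the real rest.

Next I'll fit the poses.

```bash
cat > fit.py <<'E'
from h import *
from scipy.optimize import least_squares
ci=camera_info("top")
def W(p,L):
    c,s=np.cos(p[2]),np.sin(p[2]); L=np.array(L,float)
    return np.c_[p[0]+c*L[:,0]-s*L[:,1], p[1]+s*L[:,0]+c*L[:,1], L[:,2]]
def fit(L,px,p0):
    r=least_squares(lambda p:(proj("top",W(p,L),ci)-px).ravel(),p0)
    print(np.round(r.x,4),np.round(r.fun,1)); return r.x
# local: wires start left(+y)/right, tips
L=[[0,.02,.17],[0,-.02,.17],[-.15,.02,.184],[-.15,-.02,.184]]
if __name__=="__main__":
    full=fit(L,np.array([[412.5,161],[430,156.5],[434,229.5],[453.5,224]]),[.55,-.1,0])
    spare=fit(L,np.array([[156,219],[174.5,214],[169.5,289],[188.5,284]]),[.5,.4,0])
    rest=fit([[-.019,.05,.041],[.019,.05,.041],[.019,-.05,.041],[-.019,-.05,.041]],np.array([[325,274.5],[322,255],[365,248],[368,269]]),[.35,.05,0])
    for n,p in (("full",full),("spare",spare)):
        print(n,np.degrees(p[2]),W(p,[[-.098,0,.188],[-.046,0,.188],[-.26,0,.21]]).round(4).tolist())
    print(np.degrees(rest[2]),proj("top",W(full,[[-.107,0,.198],[-.089,0,.198],[-.055,0,.198],[-.037,0,.198]])).round(1).tolist())
    print("pot",back("top",255,270,.071),"jar",back("top",353,207,.096))
    o=get_obs(); M=R.from_rotvec(o["eef_rot"]).as_matrix(); print(o["tcp_pos"],M.round(3).tolist())
E
python3 fit.py
```

```text
[ 0.6425 -0.0979  0.2774] [-0.3  0.5  0.4 -0.   0.3 -0.4 -0.5 -0.1]
[0.5172 0.4403 0.2563] [-0.  -0.1 -0.   0.2  0.  -0.2  0.  -0. ]
[0.428  0.0565 0.1506] [ 0.1 -1.8  0.8  1.7 -0.2  2.6 -0.7 -2.4]
full 15.892448794203446 [[0.5483, -0.1247, 0.188], [0.5983, -0.1105, 0.188], [0.3924, -0.1691, 0.21]]
spare 14.687004506786197 [[0.4224, 0.4155, 0.188], [0.4727, 0.4287, 0.188], [0.2657, 0.3744, 0.21]]
8.62933556981602 [[439.3, 205.6], [436.7, 197.1], [431.9, 181.2], [429.4, 172.8]]
pot [0.40684268 0.26365657 0.071     ] jar [0.54986616 0.04132787 0.096     ]
[ 0.16431063 -0.62842783  0.24732431] [[0.967, 0.253, -0.001], [0.253, -0.967, 0.002], [-0.0, -0.002, -1.0]]
```

Run:
```python
from h import *
im=cv2.imread("pics/side0.png")[70:230,130:380]
im2=cv2.imread("pics/top0.png")[60:240,200:460]
o=np.zeros((600,800,3),np.uint8)
def g(c,x0,y0,s=3):
    c=cv2.resize(c,None,fx=s,fy=s,interpolation=cv2.INTER_CUBIC)
    for x in range(0,c.shape[1]//s,20): cv2.putText(c,str(x+x0),(x*s,10),0,.35,(0,0,255),1); cv2.line(c,(x*s,10),(x*s,16),(0,0,255),1)
    for y in range(0,c.shape[0]//s,20): cv2.putText(c,str(y+y0),(0,y*s+4),0,.35,(0,0,255),1)
    return c
a=g(im,130,70,2); b=g(im2,200,60,2)
o[:a.shape[0],:a.shape[1]]=a
s=g(cv2.imread("pics/side0.png")[270:400,210:330],210,270,3)
o[:360,800-520+240:][:, :280]=b[:, 240:520] if b.shape[1]>=520 else 0
o[:s.shape[0] and 230,:0]=0
o=np.zeros((600,800,3),np.uint8); o[:320,:500]=a; o[:,:][240:600,280:800]=b; o[:320,:500]=a
o[330:600,:275]=s[:270,:275]
cv2.imwrite("pics/c2.png",o)
```

```text
(no output)
```

View pics/c2.png

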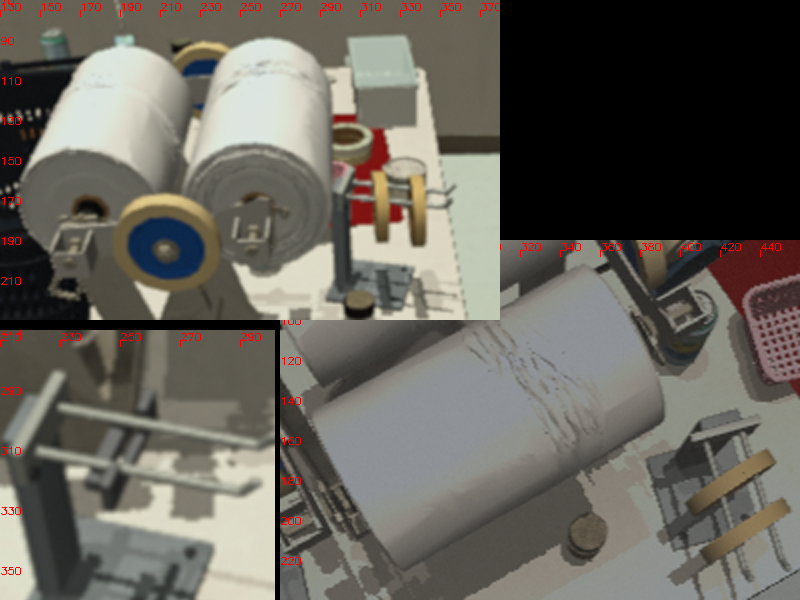

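Run:
```python
from h import *
from scipy.optimize import least_squares
# near end centre
for t,s in (((240,183),(254,172)),):
    r=least_squares(lambda P:np.r_[proj("top",P)[0]-t,proj("side",P)[0]-s],[.5,.2,.3]); print(r.x.round(3),r.fun.round(1))
z=r.x[2]
a,b=[back("top",*p,z) for p in((217,143),(262,223))]; print(a,b,"diam",np.linalg.norm(a-b))
a,b=[back("top",*p,z) for p in((342,73),(388,150))]; print("far end",a,b,(a+b)/2)
# spare clip: top view bar/ear front pts at wire height, in spare frame
p=[.5172,.4403,.2563]
for uv in ((149,248),(190,238),(192,240),(152,250),(158,238),(185,231)):
    d=back("top",*uv,.16)[:2]-p[:2]; c,s_=np.cos(p[2]),np.sin(p[2]); print(uv,(c*d[0]+s_*d[1]).round(3),(-s_*d[0]+c*d[1]).round(3))
```

```text
[0.555 0.251 0.362] [-0.6 -1.2  1.6  0.3]
[0.62195558 0.29042122 0.36201508] [0.48512949 0.21114474 0.36201508] diam 0.15813328866923088
far end [0.74577017 0.07746374 0.36201508] [ 0.61085224 -0.00087492  0.36201508] [0.6783112  0.03829441 0.36201508]
(149, 248) -0.055 0.051
(190, 238) -0.055 -0.038
(192, 240) -0.061 -0.041
(152, 250) -0.06 0.046
(158, 238) -0.039 0.028
(185, 231) -0.038 -0.031
```

Side/top triangulation puts the bag roll's corner at about (0.61,0.0), z 0.28–0.44, so the arm clears it at the full hook. In the crop, the clip ears' front faces are at spare x≈-60 mm. I'll move above the front roll.

```bash
python3 -m pendant '[{"hand":42,"translation":[41.6,-32.5,-4],"twist":0},{"hand":42,"translation":[41.6,-32.5,-4],"twist":0},{"hand":42,"translation":[41.6,-32.5,-4],"twist":0},{"hand":42,"translation":[41.6,-32.5,-4],"twist":0},{"hand":42,"translation":[41.6,-32.5,-4],"twist":0},{"hand":42,"translation":[41.6,-32.5,-4],"twist":0},{"hand":42,"translation":[41.6,-32.5,-4],"twist":0},{"hand":42,"translation":[41.6,-32.5,-4],"twist":0}]' 40
python3 -m pendant '[{"hand":42,"translation":[41.6,-32.5,-4],"twist":0},{"hand":42,"translation":[41.6,-32.5,-4],"twist":0},{"hand":42,"translation":[41.6,-32.5,-4],"twist":0},{"hand":42,"translation":[41.6,-32.5,-4],"twist":0},{"hand":42,"translation":[0,0,0],"twist":-0.18},{"hand":42,"translation":[0,0,0],"twist":-0.18},{"hand":42,"translation":[0,0,0],"twist":-0.18},{"hand":42,"translation":[0,0,0],"twist":-0.18}]'
python3 -m pendant '[{"hand":42,"translation":[0,0,0],"twist":-0.175},{"hand":42,"translation":[0,0,0],"twist":-0.175},{"hand":42,"translation":[0,0,0],"twist":-0.174},{"hand":42,"translation":[0,0,0],"twist":-0.174},{"hand":42,"translation":[0,0,0],"twist":-0.174},{"hand":42,"translation":[0,0,0],"twist":0},{"hand":42,"translation":[0,0,0],"twist":0},{"hand":42,"translation":[0,0,0],"twist":0}]'
python3 - <<'E'
from h import *
ci=camera_info("wrist"); f=grab_frame("wrist"); cv2.imwrite("pics/w1.png",f[:,:,::-1])
o=get_obs(); M=R.from_rotvec(o["eef_rot"]).as_matrix(); print(o["tcp_pos"],np.degrees(np.arctan2(M[1,1],M[0,1])),M[:,2],o["joints"].round(2)); print(ci)
import json; json.dump({k:np.array(v).tolist() for k,v in ci.items()},open("w1.json","w"))
E
```

```text
time: 1.1
tcp_pos: [0.4212, -0.2915, 0.2802]
eef_rot: [3.116, 0.401, -0.001]
wrist_force: [-0.0, -0.0, -0.6]
gripper_width: 0.0423
gripper_force: 0.0
time: 2.1
tcp_pos: [0.5484, -0.1252, 0.2957]
eef_rot: [-2.77, -1.481, 0.001]
wrist_force: [-0.4, 0.6, 0.4]
gripper_width: 0.0417
gripper_force: 0.0
time: 3.1
tcp_pos: [0.5487, -0.1253, 0.2962]
eef_rot: [-1.895, -2.505, 0.0]
wrist_force: [-0.1, 0.3, 0.7]
gripper_width: 0.0418
gripper_force: 0.0
[ 0.54867353 -0.12520304  0.2962262 ] 15.808088167002767 [-1.74536880e-04 -4.62363046e-05 -9.99999984e-01] [ 0.8   0.17 -0.7   1.58  0.11  1.43  0.37]
{'fx': 385.23112398689995, 'fy': 385.23112398689995, 'cx': 319.3547343081246, 'cy': 241.6623806921018, 'eye': array([ 0.52663305, -0.04463648,  0.42227404]), 'attitude': array([-0.32707109, -0.04474673,  0.27341338])}
```

View pics/w1.png

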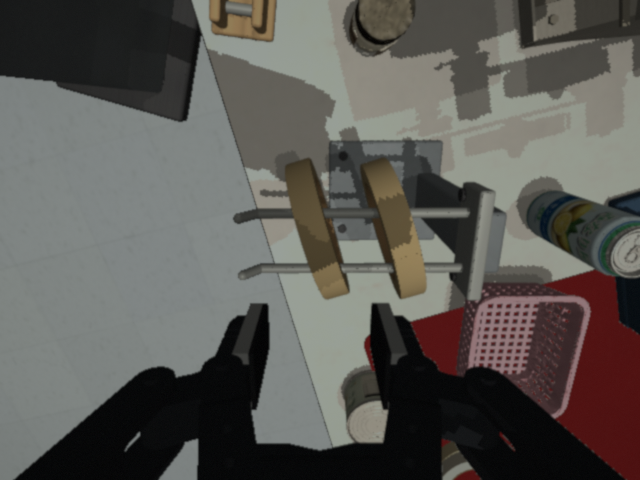

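The wrist view shows the wires from (470,213) to (238,217) and (463,268) to (245,275). The front roll ends are at about (300,160) and (336,297), the rear roll ends at (376,160) and (410,296). The rolls look a bit slanted, so I'll fit their yaw.

Run:
```python
from h import *; import json
from scipy.optimize import least_squares
from fit import W,L
ci=json.load(open("w1.json"))
px=np.array([[470,213],[462,268],[239,217],[246,274.5]])
r=least_squares(lambda p:(proj("w",W(p,L),ci)-px).ravel(),[.64,-.098,.277]); print(r.x.round(4),r.fun.round(1),np.degrees(r.x[2]))
full=r.x
im=cv2.imread("pics/w1.png"); hsv=cv2.cvtColor(im,cv2.COLOR_BGR2HSV)
m=cv2.inRange(hsv,(10,60,60),(25,255,255)); m[:150]=0; m[310:]=0; m[:,:270]=0; m[:,435:]=0
def sil(x,y,yaw,zc):
    t=np.linspace(0,2*np.pi,120); P=[]
    for rr in (.052,.035):
        for w in(-.009,.009): P.append(np.c_[np.full(120,w),rr*np.cos(t),zc+rr*np.sin(t)])
    k=np.zeros(m.shape,np.uint8)
    q=[proj("w",W([x,y,yaw],p),ci) for p in P]
    for i in range(119):
        for a,b in ((0,1),): cv2.fillConvexPoly(k,cv2.convexHull(np.r_[q[a][i:i+2],q[b][i:i+2]].astype(np.float32)).astype(np.int32),255)
    return k
from scipy.optimize import minimize
n,lab,st,_=cv2.connectedComponentsWithStats(m)
for i in range(1,n):
    if st[i,4]>800:
        mm=(lab==i).astype(np.uint8)*255; mm=cv2.morphologyEx(mm,cv2.MORPH_CLOSE,np.ones((9,9)))
        xl=-.098 if st[i,0]<340 else -.046
        c=W(full,[[xl,0,0]])[0]
        def f(v):
            k=sil(c[0]+v[0]*.01,c[1]+v[1]*.01,full[2]+v[2]*.1,.146); return -(k&mm).sum()/(k|mm).sum()
        s=minimize(f,[0,0,0],method="Nelder-Mead",options=dict(initial_simplex=[[0,0,0],[.6,0,0],[0,.6,0],[0,0,1.]]))
        print(st[i],s.fun,"center",(c[:2]+s.x[:2]*.01).round(4),"yaw rel deg",np.degrees(s.x[2]*.1),"local dx,dy mm",(R.from_euler('z',-full[2]).apply([*s.x[:2]*10,0])).round(1))
```

```text
[ 0.6463 -0.0996  0.2713] [-1.7 -0.3 -1.  -0.5  2.9  0.1 -0.5  0.1] 15.543410930839581
[ 285  158   64  141 4032] 0.0 center [ 0.6059 -0.0959] yaw rel deg -57.29577951308232 local dx,dy mm [60.1 14.4  0. ]
[ 364  159   62  140 4031] 0.0 center [ 0.662  -0.0779] yaw rel deg -110.77184039195917 local dx,dy mm [66.9 16.7  0. ]<stdin>:27: RuntimeWarning: overflow encountered in scalar negative
```

```bash
cat > roll.py <<'E'
from h import *
from fit import W
from scipy.optimize import minimize
def rollfit(im,ci,x,y,yaw,zc,box):
    hsv=cv2.cvtColor(im,cv2.COLOR_BGR2HSV); m=cv2.inRange(hsv,(8,60,50),(26,255,255))
    b=np.zeros_like(m); b[box[1]:box[3],box[0]:box[2]]=m[box[1]:box[3],box[0]:box[2]]
    b=cv2.morphologyEx(b,cv2.MORPH_CLOSE,np.ones((13,13)))
    n,lab,st,_=cv2.connectedComponentsWithStats(b); mm=lab==1+np.argmax(st[1:,4])
    t=np.linspace(0,2*np.pi,90); S=4
    def sil(x,y,yaw):
        k=np.zeros((480*S,640*S),np.uint8)
        q=[proj("w",W([x,y,yaw],np.c_[np.full(90,w),r*np.cos(t),zc+r*np.sin(t)]),ci) for r in(.052,.035) for w in(-.009,.009)]
        for i in range(89):
            for a,c in((0,1),(0,2),(1,3),(2,3)):
                h=cv2.convexHull(np.r_[q[a][i:i+2],q[c][i:i+2]].astype(np.float32)*S)
                cv2.fillConvexPoly(k,h.astype(np.int32),255)
        return cv2.resize(k,(640,480),interpolation=cv2.INTER_AREA)/255.
    f=lambda v:-np.minimum(k:=sil(x+v[0]*.01,y+v[1]*.01,yaw+v[2]*.1),mm).sum()/np.maximum(k,mm).sum()
    s=minimize(f,[0,0,0],method="Nelder-Mead",options=dict(initial_simplex=[[-.2,-.2,-.3],[.8,0,0],[0,.8,0],[0,0,1.]],maxiter=80)).x
    return -f(s),x+s[0]*.01,y+s[1]*.01,np.degrees(yaw+s[2]*.1)
E
python3 - <<'E'
from roll import *; import json
ci=json.load(open("w1.json")); im=cv2.imread("pics/w1.png"); full=[.6445,-.0988,.274]
for xl,b in((-.098,(270,150,355,305)),(-.046,(355,150,435,305))):
    c=W(full,[[xl,0,0]])[0]; print(c[:2],np.round(rollfit(im,ci,c[0],c[1],full[2],.146,b),4))
E
```

```text
[ 0.55015577 -0.12531727] [ 0.9338  0.549  -0.1259 31.9328]
[ 0.60021597 -0.11124688] [ 0.9218  0.6015 -0.1108 33.4217]
```

The silhouette fit puts the front roll at (0.549,-0.126), yawed about 16° from the hook axis. The closing pads will square it up. The TCP is already 0.5 mm from the centre line, so I'll descend and grip.

```bash
python3 -m pendant '[{"hand":42,"translation":[0,0,20],"twist":0},{"hand":42,"translation":[0,0,20],"twist":0},{"hand":42,"translation":[0,0,18],"twist":0},{"hand":42,"translation":[0,0,15],"twist":0},{"hand":42,"translation":[0,0,13],"twist":0},{"hand":42,"translation":[0,0,11],"twist":0},{"hand":42,"translation":[0,0,10],"twist":0},{"hand":42,"translation":[0,0,0],"twist":0}]' 40
python3 -m pendant '[{"hand":34,"translation":[0,0,0],"twist":0},{"hand":28,"translation":[0,0,0],"twist":0},{"hand":24,"translation":[0,0,0],"twist":0},{"hand":20,"translation":[0,0,0],"twist":0},{"hand":15,"translation":[0,0,0],"twist":0},{"hand":12,"translation":[0,0,0],"twist":0},{"hand":12,"translation":[0,0,0],"twist":0},{"hand":12,"translation":[0,0,0],"twist":0}]' 40
```

```text
time: 4.15
tcp_pos: [0.5483, -0.1252, 0.1885]
eef_rot: [-1.893, -2.506, 0.001]
wrist_force: [-0.1, 0.8, 0.1]
gripper_width: 0.0419
gripper_force: 0.0
time: 5.15
tcp_pos: [0.5488, -0.1254, 0.1894]
eef_rot: [1.893, 2.507, -0.0]
wrist_force: [-0.3, -0.2, 1.5]
gripper_width: 0.0172
gripper_force: 42.6
```

```bash
python3 -m pendant '[{"hand":12,"translation":[0,0,-6],"twist":0},{"hand":12,"translation":[0,0,-10],"twist":0},{"hand":12,"translation":[0,0,-9],"twist":0},{"hand":12,"translation":[0,0,0],"twist":0},{"hand":12,"translation":[0,-6,0],"twist":0},{"hand":12,"translation":[0,-10,0],"twist":0},{"hand":12,"translation":[0,-10,0],"twist":0},{"hand":12,"translation":[0,-12,0],"twist":0}]'
python3 -m pendant '[{"hand":12,"translation":[0,-15,0],"twist":0},{"hand":12,"translation":[0,-18,0],"twist":0},{"hand":12,"translation":[0,-18,0],"twist":0},{"hand":12,"translation":[0,-5,0],"twist":0},{"hand":12,"translation":[0,0,0],"twist":0},{"hand":12,"translation":[0,0,0],"twist":0},{"hand":12,"translation":[0,0,0],"twist":0},{"hand":12,"translation":[0,0,0],"twist":0}]'
python3 - <<'E'
from h import *
ci=camera_info("wrist"); f=grab_frame("wrist"); cv2.imwrite("pics/w2.png",f[:,:,::-1])
print(get_obs()["tcp_pos"],get_obs()["joints"].round(2))
E
```

```text
time: 6.15
tcp_pos: [0.5112, -0.1359, 0.2141]
eef_rot: [-1.894, -2.507, 0.001]
wrist_force: [0.2, -0.6, -0.5]
gripper_width: 0.0172
gripper_force: 42.4
time: 7.15
tcp_pos: [0.4586, -0.1507, 0.2142]
eef_rot: [-1.893, -2.507, -0.0]
wrist_force: [-0.2, -0.2, -0.3]
gripper_width: 0.0171
gripper_force: 42.4
[ 0.45852527 -0.15078287  0.21421588] [ 0.92  0.01 -0.65  1.88  0.01  1.25  0.54]
```

View pics/w2.png

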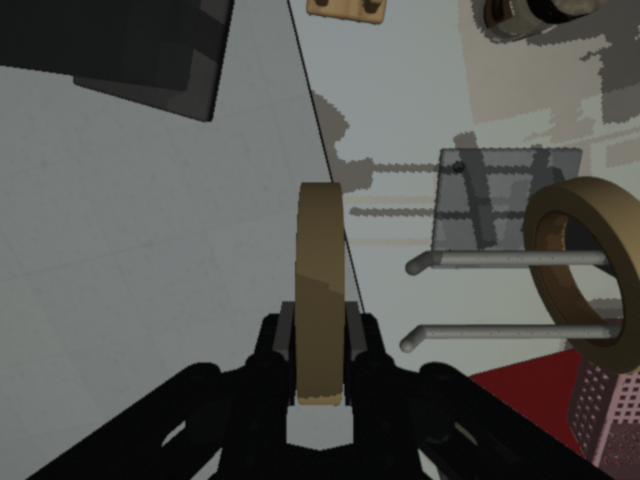

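The front roll is held squarely in the jaws at column ≈320, clear of the wire tips at (410,260) and (405,345). I'll carry it round the front to the spare hook.

```bash
python3 -m pendant '[{"hand":12,"translation":[25,7,0],"twist":0},{"hand":12,"translation":[40,11,0],"twist":0},{"hand":12,"translation":[45,12,0],"twist":0},{"hand":12,"translation":[45,12,0],"twist":0},{"hand":12,"translation":[45,12,0],"twist":0},{"hand":12,"translation":[42,11,0],"twist":0},{"hand":12,"translation":[40,-8,0],"twist":0},{"hand":12,"translation":[45,-9,0],"twist":0}]'
python3 -m pendant '[{"hand":12,"translation":[45,-9,0],"twist":0},{"hand":12,"translation":[45,-9,0],"twist":0},{"hand":12,"translation":[45,-9,0],"twist":0},{"hand":12,"translation":[45,-9,0],"twist":0},{"hand":12,"translation":[35,-7,0],"twist":0},{"hand":12,"translation":[15,-3,0],"twist":0.019},{"hand":12,"translation":[0,0,0],"twist":0},{"hand":12,"translation":[0,0,0],"twist":0}]'
python3 - <<'E'
from h import *; import json
ci=camera_info("wrist"); f=grab_frame("wrist"); cv2.imwrite("pics/w3.png",f[:,:,::-1])
json.dump({k:np.array(v).tolist() for k,v in ci.items()},open("w3.json","w"))
o=get_obs(); M=R.from_rotvec(o["eef_rot"]).as_matrix();print(o["tcp_pos"],np.degrees(np.arctan2(M[1,1],M[0,1])),o["joints"].round(2),o["wrist_force"])
E
```

```text
time: 8.2
tcp_pos: [0.4146, 0.178, 0.2143]
eef_rot: [-1.893, -2.507, -0.001]
wrist_force: [0.7, -0.5, -0.3]
gripper_width: 0.017
gripper_force: 42.4
time: 9.2
tcp_pos: [0.3084, 0.3846, 0.2141]
eef_rot: [1.917, 2.488, -0.001]
wrist_force: [-1.0, -0.0, -0.9]
gripper_width: 0.0172
gripper_force: 42.4
[0.30864726 0.38439524 0.21416551] 14.706492298132936 [ 0.31  0.14 -1.32  1.84  0.14  1.27 -0.8 ] [ 0.45784717 -0.24280689 -0.70881602]
```

View pics/w3.png

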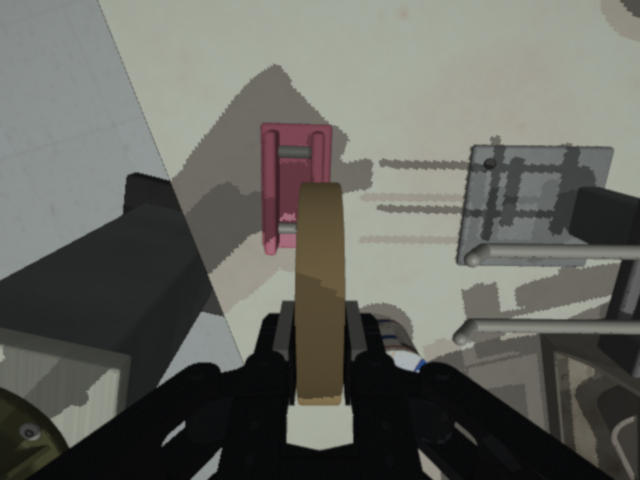

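The roll is aligned. The spare wires are at row ≈252 (upper, tip at (475,255)) and row ≈327 (lower, tip at (462,335)). The pink look-alike and the pot are below and cleared. I'll compute the lateral offset.

Run:
```python
from h import *; import json
ci=json.load(open("w3.json")); im=cv2.imread("pics/w3.png")
o=get_obs(); M=R.from_rotvec(o["eef_rot"]).as_matrix()
g=cv2.cvtColor(im,cv2.COLOR_BGR2GRAY)
for u in (520,560,600): print(u,[int(v) for v in g[240:266,u]],[int(v) for v in g[314:342,u]])
for uv,z in (((520,253),.17),((620,251.5),.17),((520,327),.17),((620,327),.17),((470,258),.184),((461,336),.184)):
    print(uv,(M.T@(back("w",*uv,z,ci)-o["tcp_pos"])*1000).round(1))
```

```text
520 [106, 102, 96, 77, 70, 81, 94, 106, 114, 122, 129, 136, 139, 138, 134, 127, 116, 99, 97, 106, 110, 110, 110, 110, 107, 105] [118, 149, 162, 155, 120, 79, 69, 81, 93, 103, 112, 120, 129, 135, 137, 136, 131, 123, 123, 138, 146, 145, 131, 103, 87, 84, 84, 84]
560 [99, 99, 95, 82, 68, 75, 89, 100, 109, 117, 124, 131, 136, 137, 134, 129, 122, 112, 103, 106, 110, 111, 111, 111, 108, 105] [164, 164, 164, 163, 151, 102, 68, 74, 87, 97, 108, 116, 124, 130, 135, 135, 132, 125, 108, 76, 51, 46, 46, 46, 45, 46, 47, 46]
600 [31, 32, 32, 34, 45, 62, 81, 94, 104, 113, 120, 127, 132, 134, 133, 131, 125, 116, 113, 133, 155, 164, 166, 163, 149, 123] [82, 85, 87, 88, 75, 55, 52, 66, 80, 93, 102, 110, 118, 125, 131, 133, 132, 128, 115, 86, 53, 35, 30, 29, 27, 26, 26, 25]
(520, 253) [20.2 95.  44.2]
(620, 251.5) [ 21.  142.   44.2]
(520, 327) [-19.7 101.8  44.2]
(620, 327) [-19.6 152.3  44.2]
(470, 258) [23.1 65.9 30.2]
(461, 336) [-16.   66.7  30.2]
```

```bash
python3 -m pendant '[{"hand":12,"translation":[1.5,10,0],"twist":0},{"hand":12,"translation":[0,15,0],"twist":0},{"hand":12,"translation":[0,20,0],"twist":0},{"hand":12,"translation":[0,20,0],"twist":0},{"hand":12,"translation":[0,20,0],"twist":0},{"hand":12,"translation":[0,15,0],"twist":0},{"hand":12,"translation":[0,10,0],"twist":0},{"hand":12,"translation":[0,0,0],"twist":0}]'
python3 -m pendant '[{"hand":12,"translation":[0,0,6],"twist":0},{"hand":12,"translation":[0,0,6],"twist":0},{"hand":12,"translation":[0,0,5],"twist":0},{"hand":12,"translation":[0,0,4],"twist":0},{"hand":12,"translation":[0,0,2],"twist":0},{"hand":12,"translation":[0,0,1],"twist":0},{"hand":12,"translation":[0,0,0],"twist":0},{"hand":12,"translation":[0,0,0],"twist":0}]'
python3 -c "
from workcell import *
o=get_obs();print(o['tcp_pos'],o['wrist_force'],o['joints'].round(2))"
```

```text
time: 10.25
tcp_pos: [0.4144, 0.4146, 0.2142]
eef_rot: [-1.918, -2.488, 0.0]
wrist_force: [-0.7, -0.5, -0.3]
gripper_width: 0.017
gripper_force: 42.4
time: 11.25
tcp_pos: [0.4139, 0.415, 0.1904]
eef_rot: [1.917, 2.489, 0.0]
wrist_force: [0.3, -0.4, -0.5]
gripper_width: 0.017
gripper_force: 42.4
[0.41391596 0.41497551 0.19040846] [ 0.30133498 -0.40054313 -0.54908085] [ 0.07  0.44 -1.14  1.66  0.41  1.3  -0.88]
```

```bash
python3 -m pendant '[{"hand":12,"translation":[0,2,0.5],"twist":0},{"hand":12,"translation":[0,3,0],"twist":0},{"hand":12,"translation":[0,3,0],"twist":0},{"hand":12,"translation":[0,3,0],"twist":0},{"hand":12,"translation":[0,3,0],"twist":0},{"hand":12,"translation":[0,2,0],"twist":0},{"hand":12,"translation":[0,2,0],"twist":0},{"hand":12,"translation":[0,2,0],"twist":0}]'
python3 -c "
from workcell import *
o=get_obs();print(o['tcp_pos'],o['wrist_force'],o['moment'])"
```

```text
time: 12.25
tcp_pos: [0.4333, 0.42, 0.1897]
eef_rot: [1.917, 2.489, -0.0]
wrist_force: [-0.2, -0.4, -0.8]
gripper_width: 0.0171
gripper_force: 42.4
[0.43330361 0.41999444 0.18974441] [-0.22620209 -0.36457823 -0.83251458] [0.03161177 0.00092803 0.01054235]
```

```bash
python3 -m pendant '[{"hand":12,"translation":[0,0.7,0],"twist":0},{"hand":12,"translation":[0,0.7,0],"twist":0},{"hand":12,"translation":[0,0.7,0],"twist":0},{"hand":12,"translation":[0,0.7,0],"twist":0},{"hand":12,"translation":[0,0.7,0],"twist":0},{"hand":12,"translation":[0,0.5,0],"twist":0},{"hand":12,"translation":[0,0.5,0],"twist":0},{"hand":12,"translation":[0,0.5,0],"twist":0}]'
python3 -c "
from workcell import *
o=get_obs();print(o['tcp_pos'],o['wrist_force'],o['moment'])"
```

```text
time: 13.25
tcp_pos: [0.4381, 0.4212, 0.1897]
eef_rot: [-1.917, -2.489, 0.0]
wrist_force: [0.2, -0.3, -0.4]
gripper_width: 0.0172
gripper_force: 42.4
[0.43805919 0.42124952 0.18973204] [ 0.22767345 -0.32690675 -0.40919583] [ 0.03428719  0.00527126 -0.02994079]
```

```bash
python3 -m pendant '[{"hand":12,"translation":[0,0.7,0],"twist":0},{"hand":12,"translation":[0,0.7,0],"twist":0},{"hand":12,"translation":[0,0.7,0],"twist":0},{"hand":12,"translation":[0,0.7,0],"twist":0},{"hand":12,"translation":[0,0.6,0],"twist":0},{"hand":12,"translation":[0,0.6,0],"twist":0},{"hand":12,"translation":[0,0.5,0],"twist":0},{"hand":12,"translation":[0,0.5,0],"twist":0}]'
```

```text
time: 14.25
tcp_pos: [0.4429, 0.4225, 0.1898]
eef_rot: [1.917, 2.489, -0.0]
wrist_force: [-0.3, 1.0, -1.0]
gripper_width: 0.0172
gripper_force: 42.4
```

```bash
python3 -m pendant '[{"hand":12,"translation":[0,0.5,0],"twist":0},{"hand":12,"translation":[0,0.5,0],"twist":0},{"hand":12,"translation":[0,0.5,0],"twist":0},{"hand":12,"translation":[0,0.5,0],"twist":0},{"hand":12,"translation":[0,0.5,0],"twist":0},{"hand":12,"translation":[0,0.5,0],"twist":0},{"hand":12,"translation":[0,0.5,0],"twist":0},{"hand":12,"translation":[0,0.5,0],"twist":0}]'
```

```text
time: 15.25
tcp_pos: [0.4468, 0.4235, 0.1897]
eef_rot: [1.917, 2.489, -0.0]
wrist_force: [-0.3, -0.8, -0.5]
gripper_width: 0.0167
gripper_force: 42.4
```

```bash
python3 -m pendant '[{"hand":12,"translation":[0,0.5,0],"twist":0},{"hand":12,"translation":[0,0.5,0],"twist":0},{"hand":12,"translation":[0,0.5,0],"twist":0},{"hand":12,"translation":[0,0.5,0],"twist":0},{"hand":12,"translation":[0,0.5,0],"twist":0},{"hand":12,"translation":[0,0.5,0],"twist":0},{"hand":12,"translation":[0,0.5,0],"twist":0},{"hand":12,"translation":[0,0.5,0],"twist":0}]'
```

```text
time: 16.25
tcp_pos: [0.4504, 0.4245, 0.1897]
eef_rot: [-1.917, -2.489, 0.001]
wrist_force: [-0.9, -0.5, -0.6]
gripper_width: 0.0171
gripper_force: 42.5
```

```bash
python3 -m pendant '[{"hand":12,"translation":[0,0.5,0],"twist":0},{"hand":12,"translation":[0,0.5,0],"twist":0},{"hand":12,"translation":[0,0.5,0],"twist":0},{"hand":12,"translation":[0,0.5,0],"twist":0},{"hand":12,"translation":[0,0.5,0],"twist":0},{"hand":12,"translation":[0,0.5,0],"twist":0},{"hand":12,"translation":[0,0,0],"twist":0},{"hand":12,"translation":[0,0,0],"twist":0}]'
```

```text
time: 17.25
tcp_pos: [0.4513, 0.425, 0.1895]
eef_rot: [-1.915, -2.488, 0.007]
wrist_force: [-7.0, -2.9, 2.4]
gripper_width: 0.0171
gripper_force: 42.9
```

```bash
python3 -m pendant '[{"hand":12,"translation":[0,0.5,0],"twist":0},{"hand":12,"translation":[0,0.5,0],"twist":0},{"hand":12,"translation":[0,0.5,0],"twist":0},{"hand":12,"translation":[0,0.5,0],"twist":0},{"hand":12,"translation":[0,0,0],"twist":0},{"hand":12,"translation":[0,0,0],"twist":0},{"hand":12,"translation":[0,0,0],"twist":0},{"hand":12,"translation":[0,0,0],"twist":0}]'
```

```text
time: 18.25
tcp_pos: [0.4533, 0.4254, 0.1896]
eef_rot: [-1.915, -2.488, 0.007]
wrist_force: [-7.7, -4.4, 3.6]
gripper_width: 0.017
gripper_force: 42.9
```

The clip gives: 2 mm of travel at a steady 8–9 N. One more 1.5 mm, then I'll unload.

```bash
python3 -m pendant '[{"hand":12,"translation":[0,0.5,0],"twist":0},{"hand":12,"translation":[0,0.5,0],"twist":0},{"hand":12,"translation":[0,0.5,0],"twist":0},{"hand":12,"translation":[0,0,0],"twist":0},{"hand":12,"translation":[0,0,0],"twist":0},{"hand":12,"translation":[0,0,0],"twist":0},{"hand":12,"translation":[0,0,0],"twist":0},{"hand":12,"translation":[0,0,0],"twist":0}]'
python3 -m pendant '[{"hand":12,"translation":[0,-0.5,0],"twist":0},{"hand":12,"translation":[0,-0.5,0],"twist":0},{"hand":12,"translation":[0,-0.5,0],"twist":0},{"hand":12,"translation":[0,-0.5,0],"twist":0},{"hand":12,"translation":[0,0,0],"twist":0},{"hand":12,"translation":[0,0,0],"twist":0},{"hand":12,"translation":[0,0,0],"twist":0},{"hand":12,"translation":[0,0,0],"twist":0}]'
```

```text
time: 19.25
tcp_pos: [0.4547, 0.4258, 0.1896]
eef_rot: [-1.915, -2.489, 0.007]
wrist_force: [-6.9, -3.1, 2.7]
gripper_width: 0.0171
gripper_force: 42.9
time: 20.25
tcp_pos: [0.4546, 0.4257, 0.1896]
eef_rot: [-1.917, -2.489, 0.001]
wrist_force: [-5.0, -1.3, 0.9]
gripper_width: 0.0174
gripper_force: 42.6
```

```bash
python3 -m pendant '[{"hand":12,"translation":[0,-0.5,0],"twist":0},{"hand":12,"translation":[0,-0.5,0],"twist":0},{"hand":12,"translation":[0,0,0],"twist":0},{"hand":18,"translation":[0,0,0],"twist":0},{"hand":20,"translation":[0,0,0],"twist":0},{"hand":22,"translation":[0,0,0],"twist":0},{"hand":25,"translation":[0,0,0],"twist":0},{"hand":28,"translation":[0,0,0],"twist":0}]'
python3 -m pendant '[{"hand":28,"translation":[0,0,0],"twist":0},{"hand":28,"translation":[0,0,0],"twist":0},{"hand":28,"translation":[0,0,-6],"twist":0},{"hand":28,"translation":[0,0,-10],"twist":0},{"hand":28,"translation":[0,0,-12],"twist":0},{"hand":28,"translation":[0,0,-14],"twist":0},{"hand":28,"translation":[0,0,-14],"twist":0},{"hand":28,"translation":[0,0,0],"twist":0}]'
python3 - <<'E'
from h import *
f=grab_frame("wrist"); cv2.imwrite("pics/w4.png",f[:,:,::-1]); print(get_obs()["joints"].round(2),get_obs()["tcp_pos"])
E
```

```text
time: 21.25
tcp_pos: [0.4542, 0.4255, 0.1898]
eef_rot: [1.917, 2.488, 0.0]
wrist_force: [0.4, -0.2, -0.2]
gripper_width: 0.028
gripper_force: 0.0
time: 22.25
tcp_pos: [0.4543, 0.4262, 0.2474]
eef_rot: [1.917, 2.488, 0.004]
wrist_force: [-0.1, 0.5, -0.7]
gripper_width: 0.0281
gripper_force: 0.0
[ 0.03  0.48 -1.12  1.5   0.43  1.43 -0.84] [0.45414563 0.42572818 0.24641808]
```

View pics/w4.png

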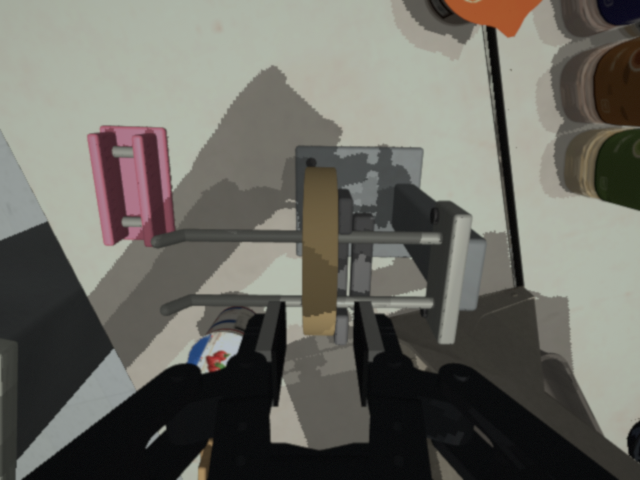

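The front roll hangs square at (320,250), against the clip ears just behind it at (345,260). The pot and the pink piece are untouched. I'll return to the full hook for the rear roll.

```bash
python3 -m pendant '[{"hand":42,"translation":[0,-25,0],"twist":0},{"hand":42,"translation":[0,-35,0],"twist":0},{"hand":42,"translation":[0,-40,0],"twist":0},{"hand":42,"translation":[0,-30,0],"twist":0},{"hand":42,"translation":[-35,5,0],"twist":0},{"hand":42,"translation":[-40,6,0],"twist":0},{"hand":42,"translation":[-40,6,0],"twist":0},{"hand":42,"translation":[-40,6,0],"twist":0}]'
python3 -m pendant '[{"hand":42,"translation":[-40,6,0],"twist":0},{"hand":42,"translation":[-40,6,0],"twist":0},{"hand":42,"translation":[-40,6,0],"twist":0},{"hand":42,"translation":[-40,6,0],"twist":0},{"hand":42,"translation":[-40,-10,0],"twist":0},{"hand":42,"translation":[-40,-10,0],"twist":0},{"hand":42,"translation":[-40,-10,0],"twist":0},{"hand":42,"translation":[-40,-10,0],"twist":0}]'
python3 -m pendant '[{"hand":42,"translation":[-40,-10,0],"twist":0},{"hand":42,"translation":[-40,-8,0],"twist":-0.019},{"hand":42,"translation":[0,10,-0],"twist":0},{"hand":42,"translation":[0,25,0],"twist":0},{"hand":42,"translation":[0,25,0],"twist":0},{"hand":42,"translation":[0,15,0],"twist":0},{"hand":42,"translation":[0,0,0],"twist":0},{"hand":42,"translation":[0,0,0],"twist":0}]'
python3 - <<'E'
from roll import *
ci=camera_info("wrist"); f=grab_frame("wrist"); im=np.ascontiguousarray(f[:,:,::-1]); cv2.imwrite("pics/w5.png",im)
o=get_obs(); M=R.from_rotvec(o["eef_rot"]).as_matrix();print(o["tcp_pos"],np.degrees(np.arctan2(M[1,1],M[0,1])),o["joints"].round(2))
u=proj("w",[[.6013,-.111,.17]],ci)[0]; print(u); x,y=map(int,u)
r=rollfit(im,ci,.6013,-.111,.55,.146,(x-60,max(y-130,0),x+60,min(y+110,480))); print(np.round(r,4))
print((M.T@(np.array([r[1],r[2],.189])-o["tcp_pos"])*1000).round(1))
E
```

```text
time: 23.3
tcp_pos: [0.3903, 0.2466, 0.2455]
eef_rot: [1.917, 2.487, -0.001]
wrist_force: [0.7, 0.4, -0.4]
gripper_width: 0.0419
gripper_force: 0.0
time: 24.3
tcp_pos: [0.4558, -0.0665, 0.2453]
eef_rot: [-1.917, -2.488, 0.001]
wrist_force: [0.6, 0.3, 0.2]
gripper_width: 0.042
gripper_force: 0.0
time: 25.3
tcp_pos: [0.5307, -0.1267, 0.2455]
eef_rot: [-1.893, -2.506, 0.001]
wrist_force: [0.3, -0.2, 0.7]
gripper_width: 0.0421
gripper_force: 0.0
[ 0.53069106 -0.12694265  0.24571922] 15.84100997163233 [ 0.86  0.16 -0.74  1.69  0.11  1.33  0.38]
[445.28043098 273.22598975]
[ 0.8392  0.602  -0.1111 33.0342]
[-4.2 73.  56.7]
```

```bash
python3 -m pendant '[{"hand":42,"translation":[-4,10,10],"twist":0},{"hand":42,"translation":[0,15,10],"twist":0},{"hand":42,"translation":[0,15,0],"twist":0},{"hand":42,"translation":[0,15,0],"twist":0},{"hand":42,"translation":[0,12,0],"twist":0},{"hand":42,"translation":[0,6,0],"twist":0},{"hand":42,"translation":[0,0,0],"twist":0},{"hand":42,"translation":[0,0,0],"twist":0}]'
python3 -m pendant '[{"hand":42,"translation":[0,0,8],"twist":0},{"hand":42,"translation":[0,0,8],"twist":0},{"hand":42,"translation":[0,0,8],"twist":0},{"hand":42,"translation":[0,0,7],"twist":0},{"hand":42,"translation":[0,0,6],"twist":0},{"hand":42,"translation":[0,0,0],"twist":0},{"hand":42,"translation":[0,0,0],"twist":0},{"hand":38,"translation":[0,0,0],"twist":0}]'
python3 -m pendant '[{"hand":34,"translation":[0,0,0],"twist":0},{"hand":28,"translation":[0,0,0],"twist":0},{"hand":24,"translation":[0,0,0],"twist":0},{"hand":20,"translation":[0,0,0],"twist":0},{"hand":15,"translation":[0,0,0],"twist":0},{"hand":12,"translation":[0,0,0],"twist":0},{"hand":12,"translation":[0,0,0],"twist":0},{"hand":12,"translation":[0,0,0],"twist":0}]' 40
```

```text
time: 26.35
tcp_pos: [0.6024, -0.1108, 0.2259]
eef_rot: [1.894, 2.506, -0.001]
wrist_force: [0.5, 0.2, -0.1]
gripper_width: 0.042
gripper_force: 0.0
time: 27.35
tcp_pos: [0.603, -0.1105, 0.1892]
eef_rot: [1.893, 2.506, 0.0]
wrist_force: [0.7, 0.2, -0.4]
gripper_width: 0.0382
gripper_force: 0.0
time: 28.35
tcp_pos: [0.6028, -0.1105, 0.1888]
eef_rot: [1.893, 2.507, 0.0]
wrist_force: [0.9, 0.6, -0.1]
gripper_width: 0.0174
gripper_force: 42.6
```

```bash
python3 -m pendant '[{"hand":12,"translation":[0,0,-6],"twist":0},{"hand":12,"translation":[0,0,-10],"twist":0},{"hand":12,"translation":[0,0,-9],"twist":0},{"hand":12,"translation":[0,0,0],"twist":0},{"hand":12,"translation":[0,-6,0],"twist":0},{"hand":12,"translation":[0,-12,0],"twist":0},{"hand":12,"translation":[0,-17,0],"twist":0},{"hand":12,"translation":[0,-20,0],"twist":0}]'
python3 -m pendant '[{"hand":12,"translation":[0,-22,0],"twist":0},{"hand":12,"translation":[0,-25,0],"twist":0},{"hand":12,"translation":[0,-25,0],"twist":0},{"hand":12,"translation":[0,-18,0],"twist":0},{"hand":12,"translation":[20,4,0],"twist":0},{"hand":12,"translation":[35,7,0],"twist":0},{"hand":12,"translation":[38,8,0],"twist":0},{"hand":12,"translation":[25,5,0],"twist":0.126}]'
python3 -m pendant '[{"hand":12,"translation":[0,0,0],"twist":0},{"hand":12,"translation":[0,0,0],"twist":0},{"hand":12,"translation":[0,0,0],"twist":0},{"hand":12,"translation":[0,0,0],"twist":0},{"hand":12,"translation":[0,0,0],"twist":0},{"hand":12,"translation":[0,0,0],"twist":0},{"hand":12,"translation":[0,0,0],"twist":0},{"hand":12,"translation":[0,0,0],"twist":0}]'
python3 - <<'E'
from h import *; import json
ci=camera_info("wrist"); f=grab_frame("wrist"); cv2.imwrite("pics/w6.png",f[:,:,::-1])
json.dump({k:np.array(v).tolist() for k,v in ci.items()},open("w6.json","w"))
o=get_obs(); M=R.from_rotvec(o["eef_rot"]).as_matrix();print(o["tcp_pos"],np.degrees(np.arctan2(M[1,1],M[0,1])),o["joints"].round(2))
E
```

```text
time: 29.35
tcp_pos: [0.5483, -0.126, 0.2135]
eef_rot: [-1.894, -2.506, 0.001]
wrist_force: [0.1, 0.5, -0.8]
gripper_width: 0.0178
gripper_force: 42.4
time: 30.35
tcp_pos: [0.4535, -0.0271, 0.2137]
eef_rot: [2.048, 2.382, -0.0]
wrist_force: [-0.1, -0.3, -0.2]
gripper_width: 0.017
gripper_force: 42.4
time: 31.35
tcp_pos: [0.4541, -0.0301, 0.2138]
eef_rot: [2.047, 2.383, -0.0]
wrist_force: [0.3, 0.3, -1.9]
gripper_width: 0.0174
gripper_force: 42.4
[ 0.45406468 -0.0300939   0.21378989] 8.657991508182997 [ 0.88 -0.07 -0.83  1.93 -0.05  1.25  0.22]
```

View pics/w6.png

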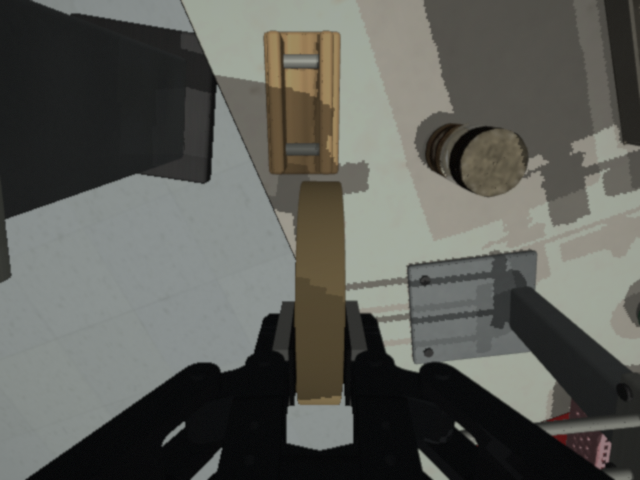

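The wooden rest's cheek corners are (264,32), (341,32), (339,173) and (270,173). The held roll is aligned at column 320, and the jar at (490,160) is clear. I'll compute the shift.

Run:
```python
from h import *; import json
ci=json.load(open("w6.json")); o=get_obs(); M=R.from_rotvec(o["eef_rot"]).as_matrix()
im=cv2.imread("pics/w6.png"); g=cv2.cvtColor(im,cv2.COLOR_BGR2GRAY)
for v in (45,80,130,165): print(v,g[v,258:350].tolist())
P=np.array([back("w",*p,.041,ci) for p in((264,32),(341,32),(339,173),(270,173))])
T=((P-o["tcp_pos"])@M*1000).round(1); print(P.round(4).tolist(),T.tolist(),T.mean(0),P.mean(0))
```

```text
45 [163, 163, 163, 162, 155, 131, 105, 107, 111, 101, 111, 123, 131, 134, 134, 136, 136, 137, 134, 127, 115, 99, 73, 52, 49, 65, 96, 121, 130, 135, 138, 139, 138, 138, 137, 137, 137, 137, 137, 136, 135, 134, 132, 131, 128, 126, 126, 126, 126, 128, 130, 131, 130, 128, 126, 118, 106, 93, 68, 58, 58, 69, 95, 113, 124, 132, 134, 136, 135, 137, 136, 134, 127, 115, 101, 103, 127, 135, 134, 130, 121, 112, 124, 154, 163, 163, 163, 164, 163, 163, 164, 163]
80 [163, 165, 165, 164, 164, 162, 147, 111, 97, 96, 92, 109, 121, 129, 133, 136, 136, 137, 137, 137, 131, 121, 104, 75, 52, 50, 70, 105, 131, 139, 141, 140, 140, 139, 138, 137, 137, 137, 136, 136, 136, 134, 134, 131, 129, 126, 125, 125, 126, 128, 130, 130, 130, 127, 125, 117, 106, 99, 88, 65, 58, 69, 93, 106, 111, 129, 135, 136, 136, 137, 137, 135, 127, 114, 105, 116, 133, 136, 134, 126, 118, 125, 154, 163, 164, 164, 164, 164, 165, 165, 165, 165]
130 [103, 103, 103, 104, 104, 104, 103, 102, 96, 79, 71, 68, 64, 71, 77, 81, 84, 85, 85, 84, 85, 84, 81, 76, 63, 48, 45, 49, 64, 81, 86, 87, 86, 86, 85, 84, 83, 83, 82, 82, 82, 80, 79, 77, 76, 75, 73, 72, 73, 73, 74, 75, 77, 79, 79, 75, 65, 60, 60, 61, 60, 60, 66, 73, 78, 82, 84, 85, 84, 85, 85, 84, 81, 79, 97, 128, 137, 136, 130, 120, 120, 142, 161, 166, 166, 166, 166, 166, 165, 165, 165, 165]
165 [104, 104, 104, 105, 104, 104, 103, 103, 102, 96, 83, 71, 68, 64, 69, 75, 80, 83, 83, 85, 86, 85, 85, 82, 77, 65, 50, 43, 49, 60, 65, 68, 68, 68, 67, 66, 66, 65, 65, 65, 64, 64, 65, 65, 65, 65, 64, 65, 69, 75, 80, 81, 82, 82, 80, 78, 73, 66, 61, 61, 61, 60, 67, 74, 79, 83, 84, 85, 85, 86, 86, 84, 79, 73, 75, 80, 83, 86, 92, 86, 85, 102, 123, 148, 148, 128, 111, 106, 104, 104, 103, 102]
[[0.3965, 0.0974, 0.041], [0.4491, 0.1054, 0.041], [0.4639, 0.0095, 0.041], [0.4112, 0.0014, 0.041]] [[134.7, -37.7, 172.8], [134.7, 15.5, 172.8], [37.7, 15.7, 172.8], [37.6, -37.6, 172.8]] [ 86.175 -11.025 172.8  ] [0.43018029 0.05343022 0.041     ]
```

```bash
python3 - <<'E'
from h import *; import json
ci=json.load(open("w6.json")); o=get_obs(); M=R.from_rotvec(o["eef_rot"]).as_matrix()
for uv,z in (((299.5,45),.041),((301.3,165),.041),((301,61),.018),((302,149),.018)): print(uv,(M.T@(back("w",*uv,z,ci)-o["tcp_pos"])*1000).round(1))
E
python3 -m pendant '[{"hand":12,"translation":[15,-2,0],"twist":0},{"hand":12,"translation":[25,-4,0],"twist":0},{"hand":12,"translation":[25,-4,0],"twist":0},{"hand":12,"translation":[15,-3,0],"twist":0},{"hand":12,"translation":[5,0,0],"twist":0},{"hand":12,"translation":[0,0,0],"twist":0},{"hand":12,"translation":[0,0,0],"twist":0},{"hand":12,"translation":[0,0,0],"twist":0}]'
```

```text
(299.5, 45) [126.6 -13.3 172.8]
(301.3, 165) [ 43.8 -13.3 172.8]
(301, 61) [119.  -13.5 195.8]
(302, 149) [ 53.6 -13.6 195.8]
time: 32.4
tcp_pos: [0.4286, 0.0514, 0.2137]
eef_rot: [-2.049, -2.381, -0.0]
wrist_force: [0.1, -0.7, -1.9]
gripper_width: 0.0171
gripper_force: 42.4
```

```bash
python3 -m pendant '[{"hand":12,"translation":[1.2,-0.4,10],"twist":0},{"hand":12,"translation":[0,0,15],"twist":0},{"hand":12,"translation":[0,0,15],"twist":0},{"hand":12,"translation":[0,0,12],"twist":0},{"hand":12,"translation":[0,0,8],"twist":0},{"hand":12,"translation":[0,0,5],"twist":0},{"hand":12,"translation":[0,0,0],"twist":0},{"hand":12,"translation":[0,0,0],"twist":0}]'
python3 -m pendant '[{"hand":12,"translation":[0,0,5],"twist":0},{"hand":12,"translation":[0,0,6],"twist":0},{"hand":12,"translation":[0,0,6],"twist":0},{"hand":12,"translation":[0,0,6],"twist":0},{"hand":12,"translation":[0,0,6],"twist":0},{"hand":12,"translation":[0,0,5],"twist":0},{"hand":12,"translation":[0,0,2],"twist":0},{"hand":12,"translation":[0,0,0],"twist":0}]'
```

```text
time: 33.4
tcp_pos: [0.4282, 0.0531, 0.1492]
eef_rot: [2.047, 2.382, 0.001]
wrist_force: [0.4, -0.2, -1.6]
gripper_width: 0.0171
gripper_force: 42.4
time: 34.4
tcp_pos: [0.4278, 0.0531, 0.1127]
eef_rot: [-2.047, -2.383, 0.0]
wrist_force: [0.7, -0.8, -1.0]
gripper_width: 0.0172
gripper_force: 42.4
```

In the slot freely, with no contact. Last millimetres slowly.

```bash
python3 -m pendant '[{"hand":12,"translation":[0,0,1],"twist":0},{"hand":12,"translation":[0,0,1],"twist":0},{"hand":12,"translation":[0,0,1],"twist":0},{"hand":12,"translation":[0,0,1],"twist":0},{"hand":12,"translation":[0,0,1],"twist":0},{"hand":12,"translation":[0,0,1],"twist":0},{"hand":12,"translation":[0,0,0],"twist":0},{"hand":12,"translation":[0,0,0],"twist":0}]'
```

```text
time: 35.4
tcp_pos: [0.4279, 0.0531, 0.1068]
eef_rot: [2.047, 2.383, -0.0]
wrist_force: [0.7, 0.7, -2.1]
gripper_width: 0.0171
gripper_force: 42.5
```

```bash
python3 -m pendant '[{"hand":12,"translation":[0,0,0.5],"twist":0},{"hand":12,"translation":[0,0,0.5],"twist":0},{"hand":12,"translation":[0,0,0.5],"twist":0},{"hand":12,"translation":[0,0,0],"twist":0},{"hand":12,"translation":[0,0,0],"twist":0},{"hand":12,"translation":[0,0,0],"twist":0},{"hand":12,"translation":[0,0,0],"twist":0},{"hand":12,"translation":[0,0,0],"twist":0}]'
```

```text
time: 36.4
tcp_pos: [0.4284, 0.0527, 0.1062]
eef_rot: [2.047, 2.382, -0.001]
wrist_force: [-2.0, -1.6, 9.0]
gripper_width: 0.0173
gripper_force: 43.7
```

```bash
python3 -m pendant '[{"hand":12,"translation":[0,0,-0.5],"twist":0},{"hand":12,"translation":[0,0,-0.3],"twist":0},{"hand":12,"translation":[0,0,0],"twist":0},{"hand":18,"translation":[0,0,0],"twist":0},{"hand":20,"translation":[0,0,0],"twist":0},{"hand":24,"translation":[0,0,0],"twist":0},{"hand":30,"translation":[0,0,0],"twist":0},{"hand":36,"translation":[0,0,0],"twist":0}]'
python3 -m pendant '[{"hand":42,"translation":[0,0,0],"twist":0},{"hand":42,"translation":[0,0,-6],"twist":0},{"hand":42,"translation":[0,0,-12],"twist":0},{"hand":42,"translation":[0,0,-18],"twist":0},{"hand":42,"translation":[0,0,-20],"twist":0},{"hand":42,"translation":[0,0,-20],"twist":0},{"hand":42,"translation":[0,0,-24],"twist":0},{"hand":42,"translation":[0,0,-20],"twist":0}]'
python3 -m pendant '[{"hand":42,"translation":[-30,5,-5],"twist":0},{"hand":42,"translation":[-40,5,0],"twist":0},{"hand":42,"translation":[-30,5,0],"twist":0},{"hand":42,"translation":[0,0,0],"twist":0},{"hand":42,"translation":[0,0,0],"twist":0},{"hand":42,"translation":[0,0,0],"twist":0},{"hand":42,"translation":[0,0,0],"twist":0},{"hand":42,"translation":[0,0,0],"twist":0}]'
python3 - <<'E'
from h import *
a=grab_frame("wrist")[:,:,::-1]; b=grab_frame("top")[:,:,::-1]
o=np.zeros((600,800,3),np.uint8); o[:300,:400]=cv2.resize(a,(400,300)); o[300:,:400]=cv2.resize(grab_frame("side")[80:380,150:450,::-1],(400,300)); o[:,400:]=cv2.resize(b[140:340,120:480][:,:],(400,222)) .repeat(1,0)[:0].sum() if False else 0
o[:222,400:]=cv2.resize(b[140:340,120:480],(400,222)); cv2.imwrite("pics/end.png",o)
E
```

```text
time: 37.4
tcp_pos: [0.4278, 0.0532, 0.106]
eef_rot: [-2.047, -2.383, 0.0]
wrist_force: [-0.9, -1.0, -0.3]
gripper_width: 0.0361
gripper_force: 0.0
time: 38.4
tcp_pos: [0.4282, 0.0534, 0.228]
eef_rot: [2.046, 2.382, 0.001]
wrist_force: [-0.4, 0.0, 0.6]
gripper_width: 0.0417
gripper_force: 0.0
time: 39.4
tcp_pos: [0.4577, -0.0431, 0.2312]
eef_rot: [2.046, 2.383, -0.0]
wrist_force: [-0.3, 0.1, -0.4]
gripper_width: 0.0421
gripper_force: 0.0
```

View pics/end.png

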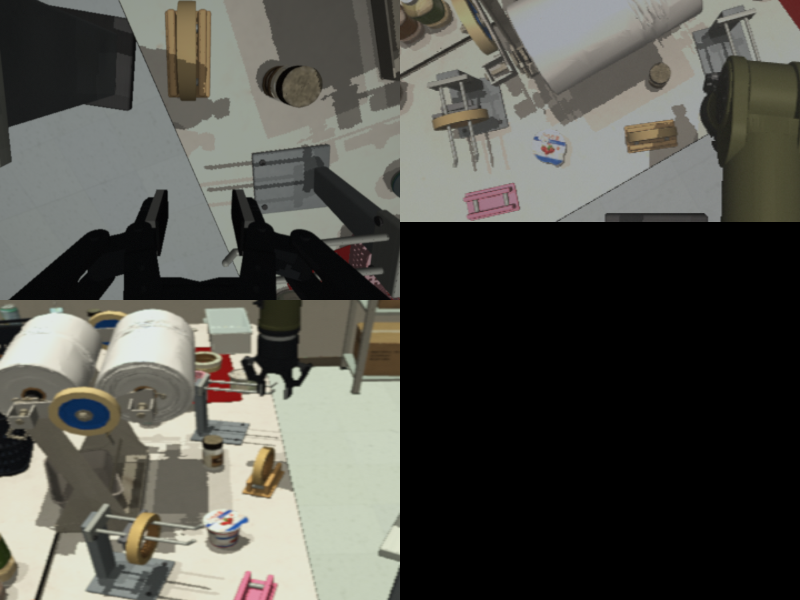

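The rear roll stands upright in the wooden rest (wrist view (188,50), side view (263,470)). The front roll hangs on the spare hook at the clip, and the pot and jar are where they were. The gripper is touching nothing. Handing in.

```bash
python3 -c "
from workcell import *
print(close_job())"
```

```text
the job is handed in; nothing more can be done
None
```

I handed the job in at about 39 s: the front roll hangs on the spare hook with its clip pushed back about 4 mm (estimated from the tool travel), the rear roll stands upright in the wooden rest, and the pot and jar were not moved.

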